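# Spin the rosette turntable and brake it on its index strip

## Robot

A 6-joint arm with a two-finger parallel gripper is mounted at the origin on the work surface. World frame = base frame: x ahead of the robot, y to its left, z up, the work surface at z = 0. Lengths are in mm, angles in rad, forces in N, time in s.
With the tool pointing down it reaches from about 350 to 775 mm from the base axis. Payload 7.3 kg.
Tool frame: the origin (TCP) lies midway between the tips of the shut fingers; the grasp point (between the pads) lies 19 mm behind it; z points along the fingers, y is the line along which they close (so a half turn about z gives the same grasp; the last joint's range is limited). The gripper opens to 92 mm and grips with 3 to 60 N. Pads are 19 mm wide; open, the fingers measure 130 mm over their backs; the gripper's body (75 mm by 190 mm) begins 47 mm behind the grasp point.
Start: joints at [-1.367, 0.342, 1.524, -0, 1.275, -0.146], TCP at [179.946, -493.218, 226.741] pointing down, gripper open.
Joint ranges: [-2.53, 2.53], [-0.77, 2.02], [0.04, 2.7], [-1, 4.14], [0.28, 2.66], [-3.11, 3.11]. Speed limits (rad/s): [2.57, 2.57, 3.14, 3.14, 3.14, 3.14].

## Interface

Orientations are given as [roll, pitch, yaw] about the fixed x, y, z axes, in that order (R = Rz(yaw) Ry(pitch) Rx(roll)).
In Python, from plant import bot gives the robot as it stands.
- The arm moves only by the tool jog_arm, never from a script. Its arguments are lists of equal length, an entry for each row: "dp": the shift along the tool's x, y, z in m, a list of three; "twist": the turn about the tool's z in degrees. A call has 1 to 10 rows; each row shifts and turns the commanded pose from where the row before left it, along the tool's axes as they then stand; what a row does not reach is not made up. A row lasts 1/8 s, in which the tool goes at most 62.5 mm and 10.7 degrees, less where a joint would pass 70% of its speed; a pose out of reach is approached as far as the arm can. A call is refused whole if a number of a shift passes 0.0625 or a number of a turn 10.7, either way. A call with a gripper value outside its range is refused whole. "jaw" is the finger opening in m, from 0 to 0.0918, set as the call begins (left out, the last holds). The fingers move at their own pace and stop on an object; the grip force is fixed at half the most. Time passes only in rows, so rows that do not move let the fingers close. It gives the time, the measured TCP pose, the force, the opening and the grip force at its end, in the units of the state.
- bot.get_obs(): the state, without advancing time (a new reading comes with each control period).
- bot.capture(name): name is "side" or "top" or "wrist"; returns the picture (384x512x3 uint8, blue, green, red); there is no depth.
- bot.camera_params(name): a dict with "fx", "fy", "cx", "cy" (pixels), "R" (3x3) and "t" (3): a world point X has camera coordinates R X + t. Camera axes: x right, y down, z forward; pixel columns grow to the right and rows downward; lengths in mm; the calibration is good to about 2 mm. The wrist camera is an equidistant fisheye: a pixel r from the principal point sees the ray r / f radians off the axis. A picture is of the moment at which its call begins: read the wrist's pose just before it. camera_params takes no time and is no camera call; for the wrist camera it gives the pose at the moment of the call.
- bot.close_job(): hands the job in; it is judged then, once.
Trained networks look in the newest picture that a camera, given by its name, has taken for a name from the list of things; names that differ only in an ending like _2 or _b are one class to them, and where a whole thing is asked for, a point or a joint stands for the part that bears it (a point fixed in the world has none). Each returns a list of dicts, best first, with "confidence" (0 to 1); they miss things now and then, are a little off and sometimes report something else, mostly with a low value. They report only what shows in the picture. A call takes as long as a camera call.
- bot.find_in(camera, label): "bbox" ([centre column, centre row, width, height] in pixels, round what is visible of it).
- bot.masks_of(camera, label): "pixels" (384x512 bool, what is visible of it) and "bbox" ([centre column, centre row, width, height] in pixels, round what is visible of it).
The state is a dict: "time": time; "joint_positions": joint angles; "dq": joint speeds; "tau": joint torques, N m; "tool_pos": TCP position; "tcp_rot": TCP orientation; "contact_force": force on the tool from outside, world axes, zero at the start; "moment": the same for the moment, N m; "grip_width": finger opening in mm; "finger_force": force on a finger pad.
Only numpy, scipy, OpenCV 4.12 (cv2) and the standard library are available. Lean on these libraries where they do the work, as an engineer would, in place of code of your own. Each camera call takes 0.05 s, during which the arm holds its last target. There are 200 camera calls.

## Task

Give the bench turntable a spin so that the fresh varnish on the guitar rosette can be looked over: flick the bare plywood disc with a fingertip so that it runs freely by itself through at least one whole turn, then, while it is still turning, brake it with a fingertip so that it stops with the inlaid strip at the steel pointer, and take the hand away. Stop it in one go: once the disc stands still anywhere else it must not be touched again, so neither nudge it on to the pointer nor start it a second time. Keep off the rosette and the clamping puck in the middle, and leave the jar, the cam clamp and the brush where they are.

Things in the scene. Friction and masses are not known exactly. Their poses are not given: they have to be found in the camera images.
- wheel: plywood turntable disc, diameter 280 mm, 18 mm thick, level, 0.8 kg, top face 80 mm above the bench, open below. Origin on its vertical axis at top face level; x axis points to the inlaid strip. Turns either way without end on a ball bearing; cannot be lifted. Flicked to 3 rad/s it coasts 3 to 6 turns in 20 to 35 s, slowing by 0.27 rad/s each second at 3 rad/s, 0.12 at 1 rad/s.
- strip (a point): middle of the outer end of the inlaid index strip, at the disc's upper edge, 140 mm from the axis. The strip is dark wood, 24 mm wide, flush, running radially from the rosette blank to the edge; it turns with the disc. The disc has no knobs or spokes: friction drives and brakes it, on its outer edge or on the bare ring of its top 80 to 140 mm from the axis; a few newtons stop it almost at once.
- pointer (a point): tip of the fixed steel pointer, 6 mm outside the disc's edge, level with the top face. The pointer is the inward-bent end of an upright steel strip (18 mm wide, narrowing to 6 mm) that stands on the turntable's base, 146 to 178 mm from the axis, and rises 4 mm above the disc's top. It may be on any side of the turntable.
- rosette: the work: a round spruce blank with an inlaid rosette, diameter 152 mm, 4 mm thick, centred on the disc and turning with it, held by a round wooden clamping puck (diameter 52 mm, top 14 mm above the disc) with a small nut (to 19 mm above the disc). Origin at the centre of its underside, level with the disc's top. Not to be touched.
- jar: closed round jar of varnish, diameter 62 mm, 85 mm high, standing beside the turntable; origin at the centre of its underside. Bystander.
- clamp: wooden cam clamp lying on its side, bar 170 mm long along its x axis, two jaws reaching 62 mm to its +y, 24 mm high; origin under the middle of the bar. Bystander.
- brush: varnish brush, 200 mm long, lying on the bench at the left beyond the other things, along its x axis. Bystander.

How it is judged:
By the outcome, as a careful person would: the job done as asked, in the order asked, and still so for the second after the job is handed in, with the robot touching nothing.
It also fails if it takes over 72 s, if anything falls off the work surface, if the arm or the gripper's body presses on something with over 40 N, if the wrist force passes 120 N, or if a joint passes its speed limit or range.

## Working session

There is one attempt and no reset: what is moved stays moved. The work goes in short steps, Python scripts to look and compute and a tool call to move; the robot and the scene stay as the last step left them, time stands still between calls to the robot, and variables do not carry over. Pictures are saved under pics/ and viewed, at most 10 in all, crops included, and the job is handed in when it is done.

Besides the shell and the picture viewer there is one more tool, called as a command line: name --pt "numbers of a row" for each row, then --argument value for the rest. jog_arm: Moves the arm, as the interface text tells. Its arguments: {"type":"object","properties":{"dp":{"type":"array"},"twist":{"type":"array"},"jaw":{"type":"number"}},"required":["dp","twist"]}

```bash
mkdir -p pics; ls; cat > h.py <<'E'
import numpy as np, cv2
from plant import bot
def px(cam,P):
    p=bot.camera_params(cam); c=np.array(p["R"])@np.array(P,float)+np.array(p["t"]); return p["fx"]*c[0]/c[2]+p["cx"],p["fy"]*c[1]/c[2]+p["cy"]
def world(cam,u,v,z):
    p=bot.camera_params(cam);R=np.array(p["R"]);t=np.array(p["t"]).ravel()
    d=R.T@np.array([(u-p["cx"])/p["fx"],(v-p["cy"])/p["fy"],1]);o=-R.T@t
    return o+d*(z-o[2])/d[2]
E
python3 - <<'E'
from h import *
for c in ("top","side"):
    cv2.imwrite(f"pics/{c}0.png",bot.capture(c))
    for l in ("wheel","strip","pointer","rosette","jar","clamp","brush"):
        for d in bot.find_in(c,l)[:2]:
            u,v,w,h=d["bbox"]; print(c,l,round(d["confidence"],2),np.round(d["bbox"]),np.round(world(c,u,v,80 if l in("wheel","strip","pointer","rosette") else 0)))
o=bot.get_obs();print(o)
E
```

```text
pics
top wheel 0.84 [251. 194.  92.  89.] [555.  33.  80.]
top strip 0.96 [252. 193.  87.  92.] [558.  29.  80.]
top pointer 0.88 [258. 193. 103.  86.] [557.  10.  80.]
top rosette 0.8 [253. 193.  49.  50.] [557.  27.  80.]
top jar 0.76 [162. 179.  23.  26.] [603. 324.   0.]
top clamp 0.87 [364. 184.  31.  51.] [ 605. -333.    0.]
top brush 0.83 [109. 201.  60.  18.] [526. 491.   0.]
side wheel 0.89 [254. 196.  99.  68.] [554.  56.  80.]
side strip 0.72 [254. 194. 102.  71.] [556.  47.  80.]
side pointer 0.77 [254. 194. 102.  73.] [554.  49.  80.]
side rosette 0.7 [252. 189.  57.  38.] [565.  29.  80.]
side jar 0.84 [206. 272.  31.  43.] [622. 284.   0.]
side clamp 0.72 [269. 138.  48.  19.] [ 606. -358.    0.]
side brush 0.97 [213. 346.  52.  75.] [539. 485.   0.]
{'time': 0.8, 'joint_positions': array([-1.36700771e+00,  3.41951308e-01,  1.52408510e+00,  7.10841988e-06,
        1.27534683e+00, -1.46018765e-01]), 'dq': array([ 7.48092753e-04, -3.50627303e-05,  5.25769012e-04,  4.10630770e-04,
       -1.19024141e-03, -1.54355264e-03]), 'tau': array([-1.40277403e-03, -4.31093431e+01, -2.44462985e+01,  7.16209179e-02,
        4.83990926e-02, -5.71744422e-06]), 'tool_pos': array([ 179.94881242, -493.24268175,  226.771012  ]), 'tcp_rot': array([3.14138448e+00, 2.37409434e-05, 3.49805311e-01]), 'contact_force': array([-1.18052449, -0.30909185,  0.01168146]), 'moment': array([-0.01730428,  0.00270644, -0.00979408]), 'finger_force': 0.0, 'grip_width': 91.84953217823174}
```

```bash
python3 - <<'E'
from h import *
a=cv2.imread("pics/top0.png")[130:260,180:320]; b=cv2.imread("pics/side0.png")[120:320,170:340]
cv2.imwrite("pics/topc.png",cv2.resize(a,None,fx=4.5,fy=4.5,interpolation=2))
cv2.imwrite("pics/top0v.png",cv2.imread("pics/side0.png"))
E
```

```text
(no output)
```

View pics/topc.png

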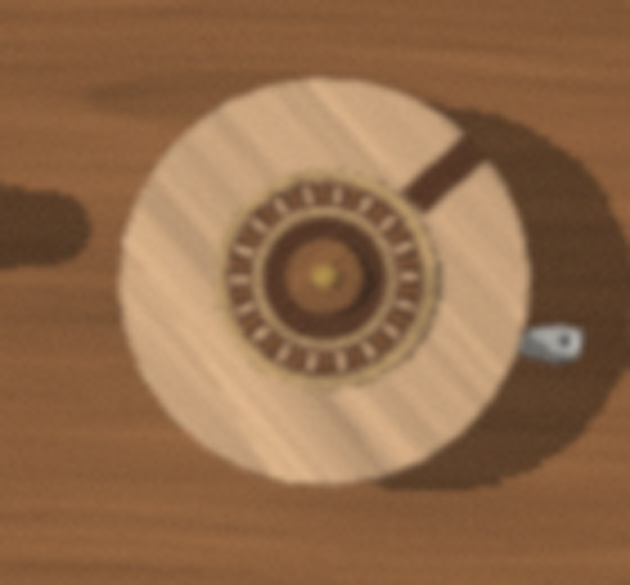

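View pics/side0.png

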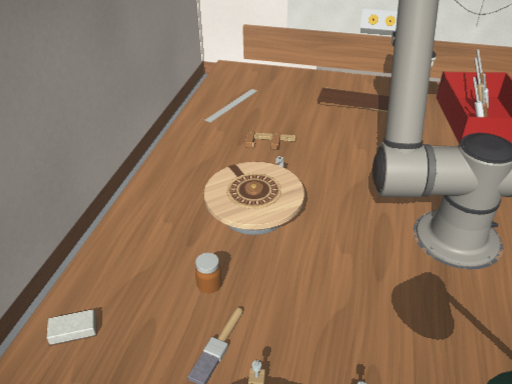

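The top view shows the disc centred near px (252,192). The strip lies up-right, with its end near (285.5,162.7), and the pointer tip is near (296,206). In the side view the clamp is behind and the jar and brush are on the left, clear of the disc's near side. Next I'll measure accurately.

```bash
cat >> h.py <<'E'
from scipy.ndimage import map_coordinates
from scipy.optimize import least_squares
TH=np.radians(np.arange(0,360,0.5))
def ring(img,C,r,z=80):
    P=np.stack([C[0]+r*np.cos(TH),C[1]+r*np.sin(TH),np.full_like(TH,z)],1)
    uv=np.array([px("top",p) for p in P])
    return np.stack([map_coordinates(img[:,:,k].astype(float),[uv[:,1],uv[:,0]],order=1) for k in range(3)],1)
E
python3 - <<'E'
from h import *
img=cv2.imread("pics/top0.png"); p=bot.camera_params("top"); print("cam",-np.array(p["R"]).T@np.array(p["t"]).ravel(),p["fx"])
hsv=cv2.cvtColor(img,cv2.COLOR_BGR2HSV)
m=bot.masks_of("top","wheel")[0]["pixels"]
# light-wood threshold, hull -> ellipse -> circle fit in world
L=((img[:,:,2]>165)&(img[:,:,0]>90)).astype(np.uint8); L[:, :215]=0;L[:,300:]=0;L[:145]=0;L[245:]=0
n,lab,st,_=cv2.connectedComponentsWithStats(L); k=1+np.argmax(st[1:,4]); c=max(cv2.findContours((lab==k).astype(np.uint8),0,1)[0],key=len)[:,0]
h=cv2.convexHull(c)[:,0]
W=np.array([world("top",u,v,80)[:2] for u,v in h])
f=least_squares(lambda q:np.hypot(W[:,0]-q[0],W[:,1]-q[1])-q[2],[557,29,140],loss="soft_l1");print("circle",f.x,np.abs(f.fun).max())
C=f.x[:2]
for r in (95,110,125,133):
    g=ring(img,C,r).sum(1); d=np.clip(np.median(g)*0.7-g,0,None); a=np.angle((d*np.exp(1j*TH)).sum(),deg=True);print("strip",r,a,d.max())
# pointer: low saturation pixels
g=(hsv[:,:,1]<70)&(hsv[:,:,2]>90); ys,xs=np.nonzero(g[130:260,200:330]);
for x,y in zip(xs+200,ys+130):
    w=world("top",x,y,82)[:2]-C
    print((int(x),int(y)),np.round(np.hypot(*w)),np.round(np.degrees(np.arctan2(w[1],w[0])),1),img[y,x])
E
```

```text
cam [ 387.12074088   23.0084598  1580.58857719] 491.74057787589646
circle [560.82041512  31.40589572 138.65422741] 1.8047199733021557
strip 95 -47.492628795740906 162.28731364340445
strip 110 -47.28558005434269 160.17011971718722
strip 125 -47.38314116986279 161.84374722157455
strip 133 -47.21561938252007 157.5466068842622
(300, 202) 152.0 -100.5 [ 85  96 111]
(301, 202) 155.0 -100.3 [ 89 100 115]
(302, 202) 158.0 -100.1 [ 95 105 118]
(303, 202) 161.0 -99.9 [102 111 123]
(304, 202) 164.0 -99.6 [104 114 124]
(305, 202) 167.0 -99.4 [ 97 107 120]
(306, 202) 170.0 -99.2 [ 84  96 111]
(297, 203) 144.0 -102.5 [ 90 100 110]
(298, 203) 147.0 -102.2 [111 119 125]
(299, 203) 150.0 -101.9 [125 132 139]
(300, 203) 153.0 -101.7 [133 141 147]
(301, 203) 156.0 -101.4 [139 146 151]
(302, 203) 159.0 -101.2 [140 148 152]
(303, 203) 162.0 -100.9 [141 149 152]
(304, 203) 165.0 -100.7 [139 145 150]
(305, 203) 168.0 -100.5 [134 139 144]
(306, 203) 171.0 -100.2 [133 140 145]
(307, 203) 174.0 -100.0 [130 136 144]
(308, 203) 177.0 -99.8 [105 115 128]
(296, 204) 142.0 -104.0 [100 113 123]
(297, 204) 145.0 -10
[... 2060 characters left out ...]
 164 167]
(308, 207) 180.0 -103.7 [128 136 144]
(296, 208) 146.0 -108.7 [ 83  92 101]
(297, 208) 149.0 -108.3 [ 91  99 104]
(298, 208) 151.0 -107.9 [ 95 101 107]
(299, 208) 154.0 -107.5 [ 97 103 107]
(300, 208) 157.0 -107.1 [ 99 104 106]
(301, 208) 160.0 -106.8 [106 110 113]
(302, 208) 163.0 -106.4 [116 121 123]
(303, 208) 166.0 -106.1 [127 131 131]
(304, 208) 169.0 -105.8 [132 136 137]
(305, 208) 172.0 -105.5 [136 140 142]
(306, 208) 175.0 -105.2 [143 147 150]Traceback (most recent call last):
  File "<stdin>", line 17, in <module>
  File "h.py", line 6, in world
    p=bot.camera_params(cam);R=np.array(p["R"]);t=np.array(p["t"]).ravel()
ValueError: time passes only in moves, steps and waits
```

jog_arm --pt "0.05 0 0" --pt "0.03 -0.05 0" --pt "0.03 -0.055 0" --pt "0.02 -0.058 0" --pt "0.02 -0.058 0" --pt "0.02 -0.058 0" --pt "0.02 -0.058 0" --pt "0.02 -0.058 0" --twist '[10, 10, 0, 0, 0, 0, 0, 0]' --jaw 0

```text
time: 1.85
tool_pos: [377.9, -74.9, 227.1]
tcp_rot: [3.141, -0.001, 0.0]
contact_force: [1.6, 0.4, -0.5]
grip_width: 16.1
finger_force: 0.0
```

```bash
python3 - <<'E'
from h import *
p=bot.camera_params("wrist"); im=bot.capture("wrist"); cv2.imwrite("pics/w1.png",im); np.savez("w1.npz",**p)
print({k:np.round(v,3).tolist() for k,v in p.items()})
d=bot.masks_of("wrist","pointer"); print([(x["confidence"],x["bbox"]) for x in d[:2]])
E
```

```text
{'fx': 297.319, 'fy': 297.319, 'cx': 253.421, 'cy': 192.467, 'R': [[0.001, -1.0, 0.001], [-0.958, -0.0, 0.287], [-0.287, -0.001, -0.958]], 't': [-75.348, 325.726, 500.124]}
[(0.76, [185.0, 73.2, 271.7, 142.5]), (0.19, [12.7, 36.2, 23.8, 34.4])]
```

View pics/w1.png

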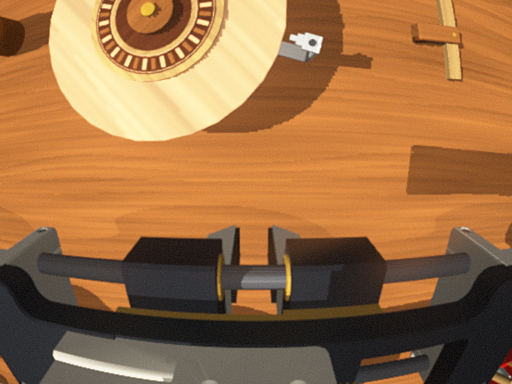

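The wrist view shows the pointer near (280–322, 32–60). Its white top face points left and its grey side face is below it. I'll zoom in.

```bash
python3 - <<'E'
import cv2
a=cv2.imread("pics/w1.png")[20:75,265:340]; cv2.imwrite("pics/w1c.png",cv2.resize(a,None,fx=10,fy=10,interpolation=cv2.INTER_CUBIC))
E
```

```text
(no output)
```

View pics/w1c.png

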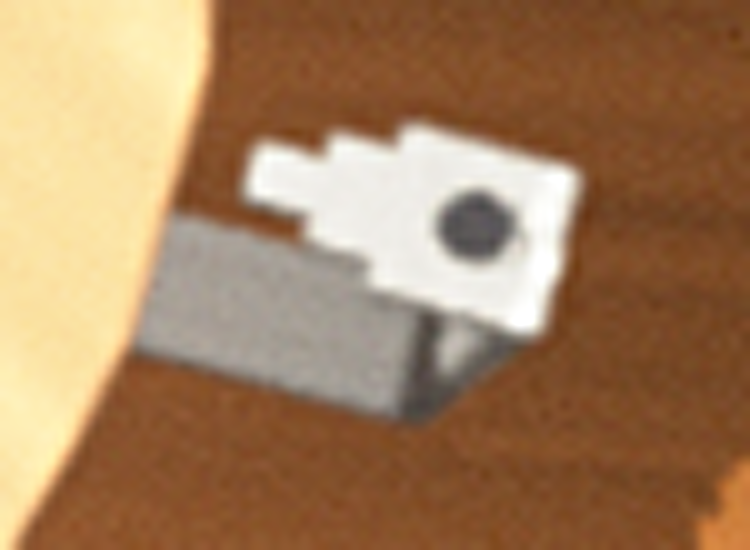

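The crop shows the tip centre at about (289.9,36.8) and the hole at (312.0,42.0) in wrist pixels.

```bash
cat >> h.py <<'E'
def fish(p,u,v,z):
    R=np.array(p["R"]);t=np.array(p["t"]).ravel();dx,dy=(u-p["cx"])/p["fx"],(v-p["cy"])/p["fy"];a=np.hypot(dx,dy)
    d=R.T@np.array([dx/a*np.sin(a),dy/a*np.sin(a),np.cos(a)]);o=-R.T@t
    return (o+d*(z-o[2])/d[2])[:2]
E
python3 - <<'E'
from h import *
p=dict(np.load("w1.npz")); im=cv2.imread("pics/w1.png")
L=((im[:,:,0]>120)&(im[:,:,2]>200)).astype(np.uint8);L[:,290:]=0;L[150:]=0
c=max(cv2.findContours(L,0,1)[0],key=len)[:,0]; h=cv2.convexHull(c)[:,0]; h=h[(h[:,1]>3)]
W=np.array([fish(p,u,v,80) for u,v in h]); f=least_squares(lambda q:np.hypot(W[:,0]-q[0],W[:,1]-q[1])-q[2],[557,29,140],loss="soft_l1")
print(f.x,np.abs(f.fun).max(),len(h)); C=f.x[:2]
for n,u,v in (("tip",289.85,36.75),("hole",312.05,42.05),("end",320.5,45.05)):
    for CC in (C,[560.8,31.4]):
        w=fish(p,u,v,84)-CC; print(n,w+CC,np.hypot(*w),np.degrees(np.arctan2(w[1],w[0])))
print("nut",fish(p,149,9,99))
C=np.array([560.8,31.4]);im=bot.capture("top");cv2.imwrite("pics/t1.png",im)
g=ring(im,C,115);print([(int(np.degrees(t)),g[i].astype(int).tolist()) for i,t in enumerate(TH) if i%40==0])
E
```

```text
[561.04989892  30.8892952  139.16506443] 0.543593158537476 33
tip [ 527.91095913 -111.33429758] 146.03335123280874 -103.1162304988621
tip [ 527.91095913 -111.33429758] 146.4744643777116 -102.97569537381207
hole [ 523.48104271 -133.95519535] 169.07136073307308 -102.8386995559586
hole [ 523.48104271 -133.95519535] 169.51414454922275 -102.71798832889644
end [ 520.87968942 -142.70892451] 178.18526206807107 -103.02879401978811
end [ 520.87968942 -142.70892451] 178.62684230736986 -102.91377073855078
nut [560.29442598  29.04812538]
[(0, [120, 157, 193]), (20, [126, 164, 201]), (40, [124, 161, 198]), (59, [124, 162, 199]), (80, [129, 167, 207]), (100, [126, 165, 203]), (119, [128, 166, 205]), (140, [124, 161, 198]), (160, [133, 173, 213]), (180, [126, 164, 201]), (200, [125, 162, 199]), (220, [126, 163, 200]), (239, [126, 162, 199]), (260, [120, 157, 193]), (280, [124, 162, 199]), (300, [121, 158, 194]), (320, [113, 147, 183]), (340, [122, 158, 196])]
```

jog_arm --pt "0.03 -0.02 0.04" --pt "0.03 -0.02 0.045" --pt "0.011 -0.006 0.042" --pt "0 0 0.01" --twist '[0, 0, 0, 0]'

```text
time: 2.5
tool_pos: [447.2, -31.3, 87.6]
tcp_rot: [-3.141, 0.005, 0.0]
contact_force: [-0.3, 0.3, -0.8]
grip_width: 0.8
finger_force: 0.0
```

jog_arm --pt "0 0 0.004" --twist '[0]'

```text
time: 2.62
tool_pos: [448.2, -31.7, 86.0]
tcp_rot: [3.141, 0.0, -0.001]
contact_force: [-0.1, -0.4, 0.5]
grip_width: 0.4
finger_force: 0.0
```

```bash
cat >> h.py <<'E'
C0=np.array([561.,31.2])
def strip():
    im=bot.capture("top"); t=bot.get_obs()["time"]; D=0
    for r in (92,105,118,130):
        g=ring(im,C0,r); b,gg,rr=g.T
        D=D+((g.sum(1)<330)&(rr>b*1.35))
    D=D>=3
    # longest run
    i=np.nonzero(D)[0]
    return im,t,(np.degrees(np.angle(np.exp(1j*TH[i]).sum())) if len(i) else None),len(i)*.5
E
python3 - <<'E'
from h import *
for k in range(2):
    im,t,a,n=strip();print(t,a,n)
g=ring(im,C0,110); bad=(np.abs(g-np.array([124,161,198])).sum(1)>120); print(np.degrees(TH[bad])[[0,-1]],np.degrees(TH[bad])[::6].astype(int).tolist())
print(bot.get_obs()["tool_pos"],bot.get_obs()["contact_force"])
E
```

```text
2.675 -47.50000000000001 10.5
2.725 -47.25000000000001 11.0Traceback (most recent call last):
  File "<stdin>", line 4, in <module>
  File "h.py", line 14, in ring
    uv=np.array([px("top",p) for p in P])
                 ~~^^^^^^^^^
  File "h.py", line 4, in px
    p=bot.camera_params(cam); c=np.array(p["R"])@np.array(P,float)+np.array(p["t"]); return p["fx"]*c[0]/c[2]+p["cx"],p["fy"]*c[1]/c[2]+p["cy"]
ValueError: time passes only in moves, steps and waits
```

```bash
cat > h2.py <<'E'
import numpy as np, cv2
from plant import bot
from scipy.ndimage import map_coordinates
TH=np.radians(np.arange(0,360,0.5)); C0=np.array([561.,31.2])
_p=bot.camera_params("top"); K=np.array([[_p["fx"],0,_p["cx"]],[0,_p["fy"],_p["cy"]],[0,0,1]]); R=np.array(_p["R"]); T=np.array(_p["t"]).ravel()
def ring(img,r):
    P=np.stack([C0[0]+r*np.cos(TH),C0[1]+r*np.sin(TH),np.full_like(TH,80)],1)@R.T+T
    uv=P@K.T; uv=uv[:,:2]/uv[:,2:]
    return np.stack([map_coordinates(img[:,:,k].astype(float),[uv[:,1],uv[:,0]],order=1) for k in range(3)],1)
def strip():
    t=bot.get_obs()["time"]; im=bot.capture("top"); D=0
    for r in (92,105,118,130):
        g=ring(im,r); D=D+((g.sum(1)<330)&(g[:,2]>g[:,0]*1.35))
    i=np.nonzero(D>=3)[0]
    return im,t,(np.degrees(np.angle(np.exp(1j*TH[i]).sum())) if len(i) else None),len(i)*.5
E
python3 - <<'E'
from h2 import *
im,t,a,n=strip();print(t,a,n,bot.get_obs()["time"])
g=ring(im,110); bad=(np.abs(g-np.array([124,161,198])).sum(1)>120); print(np.degrees(TH[bad])[::6].astype(int).tolist())
o=bot.get_obs();print(o["tool_pos"],o["contact_force"])
E
```

```text
2.725 -47.50000000000001 10.5 2.775
[162, 165, 168, 171, 174, 177, 180, 183, 186, 189, 222, 225, 228, 231, 234, 237, 240, 243, 308, 311, 314, 317]
[448.84830566 -31.51342116  87.02299572] [-0.25444399 -0.00263277 -0.19956753]
```

jog_arm --pt "0 -0.022 0.005" --twist '[0]'

```text
time: 2.9
tool_pos: [449.6, -9.9, 82.4]
tcp_rot: [3.141, -0.004, -0.002]
contact_force: [-0.5, 0.3, 0.4]
grip_width: 0.2
finger_force: 0.0
```

jog_arm --pt "0 -0.028 0.0025" --twist '[0]'

```text
time: 3.02
tool_pos: [449.0, 18.8, 80.0]
tcp_rot: [3.14, -0.003, -0.001]
contact_force: [-7.9, -1.2, 30.5]
grip_width: 0.2
finger_force: 15.4
```

jog_arm --pt "0 -0.03 -0.012" --pt "0 -0.01 -0.008" --twist '[0, 0]'

```text
time: 3.28
tool_pos: [448.9, 60.1, 100.0]
tcp_rot: [3.141, -0.003, 0.002]
contact_force: [0.9, 0.2, 0.9]
grip_width: 0.7
finger_force: 0.0
```

```bash
python3 - <<'E'
from h2 import *
for i in range(4):
    im,t,a,n=strip();print(t,a,n)
cv2.imwrite("pics/t2.png",im)
o=bot.get_obs();print(o["tool_pos"],o["contact_force"])
E
```

```text
3.275 -97.28772976817827 16.0
3.325 -99.47271624399805 14.5
3.375 -105.64325233587407 16.0
3.425 -109.1427859481657 15.0
[448.5715154   58.7959485   98.64955374] [ 0.76931182  0.00251294 -1.32722779]
```

jog_arm --pt "0 0.014 0.004" --pt "0 0.014 0.004" --pt "0 0 0.004" --pt "0 0 0" --twist '[0, 0, 0, 0]'

```text
time: 3.98
tool_pos: [448.0, 31.0, 85.6]
tcp_rot: [-3.141, 0.001, -0.0]
contact_force: [0.3, -0.3, 0.6]
grip_width: 0.4
finger_force: 0.0
```

```bash
cat >> h2.py <<'E'
def strip2():
    t=bot.get_obs()["time"]; im=bot.capture("top"); D=0
    for r in (92,105,118,130):
        g=ring(im,r); D=D+((g.sum(1)<330)&(g[:,2]>g[:,0]*1.35))
    D=np.roll(D>=3,-360)  # start at 180 deg (occluded)
    e=np.flatnonzero(np.diff(np.r_[0,D.astype(int),0])); runs=[((a+b-1)/4-180,(b-a)/2) for a,b in zip(e[::2],e[1::2]) if b-a>=8]
    return t,runs
E
python3 - <<'E'
from h2 import *
for i in range(3): print(strip2())
o=bot.get_obs();print(o["tool_pos"],o["contact_force"],o["time"])
E
```

```text
(3.975, [])
(4.025, [])
(4.075, [])
[448.38289156  31.54268698  86.19566236] [-0.06110519 -0.81368946  0.49800069] 4.125
```

jog_arm --pt "0 0 0" --pt "0 0 0" --pt "0 0 0" --pt "0 0 0" --pt "0 0 0" --pt "0 0 0" --twist '[0, 0, 0, 0, 0, 0]'

```text
time: 4.88
tool_pos: [448.3, 31.4, 86.2]
tcp_rot: [3.142, 0.0, 0.001]
contact_force: [-0.9, -0.1, -0.6]
grip_width: 0.6
finger_force: 0.0
```

```bash
python3 - <<'E'
from h2 import *
for i in range(6): print(strip2())
o=bot.get_obs();print(o["tool_pos"],o["contact_force"],o["time"])
E
```

```text
(4.875, [(np.float64(110.25), np.float64(11.0))])
(4.925, [(np.float64(105.5), np.float64(10.5))])
(4.975, [(np.float64(100.5), np.float64(10.5))])
(5.025, [(np.float64(95.5), np.float64(10.5))])
(5.075, [(np.float64(90.75), np.float64(11.0))])
(5.125, [(np.float64(86.0), np.float64(10.5))])
[448.33288462  31.36172584  86.19697838] [-0.55774865 -1.35967859 -0.11686491] 5.175
```

jog_arm --pt "0 0 0" --pt "0 0 0" --pt "0 0 0" --pt "0 0 0" --pt "0 0 0" --pt "0 0 0" --pt "0 0 0" --pt "0 0 0" --twist '[0, 0, 0, 0, 0, 0, 0, 0]'

```text
time: 6.18
tool_pos: [448.4, 31.4, 86.2]
tcp_rot: [3.142, -0.0, 0.001]
contact_force: [-0.1, -1.0, -0.1]
grip_width: 0.4
finger_force: 0.0
```

```bash
python3 - <<'E'
from h2 import *
for i in range(6): print(strip2())
E
```

```text
(6.175, [(np.float64(-8.25), np.float64(11.0))])
(6.225, [(np.float64(-12.5), np.float64(10.5))])
(6.275, [(np.float64(-16.5), np.float64(10.5))])
(6.325, [(np.float64(-20.5), np.float64(10.5))])
(6.375, [(np.float64(-24.75), np.float64(11.0))])
(6.425, [(np.float64(-28.75), np.float64(11.0))])
```

jog_arm --pt "0 0 0.0016" --pt "0 0 0.0016" --pt "0 0 0" --twist '[0, 0, 0]'

```text
time: 6.85
tool_pos: [448.2, 31.4, 82.8]
tcp_rot: [3.142, 0.0, 0.001]
contact_force: [1.2, -0.3, -0.6]
grip_width: 0.7
finger_force: 0.0
```

```bash
python3 - <<'E'
from h2 import *
for i in range(4): print(strip2())
o=bot.get_obs();print(o["tool_pos"],o["contact_force"],o["time"])
t=np.array([4.875,4.925,4.975,5.025,5.075,5.125,6.175,6.225,6.275,6.325,6.375,6.425]);a=np.array([110.25,105.5,100.5,95.5,90.75,86,-8.25,-12.5,-16.5,-20.5,-24.75,-28.75])
p=np.polyfit(t,a,2);print(p,[(x,np.polyval(p,x)) for x in (6.85,6.9,6.95,7.0,7.35,7.4,7.45)],a-np.polyval(p,t))
E
```

```text
(6.85, [(np.float64(-62.75), np.float64(11.0))])
(6.9, [(np.float64(-66.25), np.float64(11.0))])
(6.95, [(np.float64(-70.25), np.float64(11.0))])
(7.0, [(np.float64(-74.0), np.float64(10.5))])
[448.35931432  31.3834134   83.017867  ] [ 0.06480367  0.05394939 -0.15839455] 7.05
[   5.98421437 -157.33199562  735.09355991] [(6.85, np.float64(-61.83631133308097)), (6.9, np.float64(-65.58876373490114)), (6.95, np.float64(-69.31129506487116)), (7.0, np.float64(-73.00390532299139)), (7.35, np.float64(-98.0143871180361)), (7.4, np.float64(-101.46762880135736)), (7.45, np.float64(-104.89094941282849))] [-0.06867588  0.11565886  0.02007252 -0.10543488 -0.01086336  0.0537871
 -0.000321   -0.09393413  0.03253167  0.1290764  -0.05429994 -0.01759736]
```

```bash
python3 - <<'E'
from h2 import *
for i in range(2): print(strip2())
print(bot.get_obs()["time"])
E
```

```text
(7.05, [(np.float64(-77.75), np.float64(11.0))])
(7.1, [(np.float64(-81.75), np.float64(11.0))])
7.15
```

jog_arm --pt "0 0 0" --pt "0 0 0.0036" --pt "0 0 0" --twist '[0, 0, 0]'

```text
time: 7.52
tool_pos: [448.6, 31.4, 80.2]
tcp_rot: [3.141, -0.001, 0.001]
contact_force: [-3.4, -0.5, 11.2]
grip_width: 0.1
finger_force: 5.5
```

```bash
python3 - <<'E'
from h2 import *
for i in range(2): print(strip2())
o=bot.get_obs();print(o["tool_pos"],o["contact_force"],o["time"])
E
```

```text
(7.525, [(np.float64(-102.25), np.float64(11.0))])
(7.575, [(np.float64(-102.25), np.float64(11.0))])
[448.65464362  31.32401995  80.19389242] [-2.86003523  0.45522669 11.39726704] 7.625
```

Stopped at −102.25° against the pointer's −103.0°, about 1.8 mm at the edge. Now I'll lift straight up and clear.

jog_arm --pt "0 0 -0.003" --pt "0 0 -0.02" --pt "0 0 -0.04" --pt "-0.03 0 -0.04" --pt "-0.03 0 -0.02" --pt "0 0 0" --pt "0 0 0" --twist '[0, 0, 0, 0, 0, 0, 0]'

```text
time: 8.5
tool_pos: [388.8, 31.3, 202.1]
tcp_rot: [3.141, -0.0, 0.001]
contact_force: [0.6, -0.4, -1.1]
grip_width: 0.3
finger_force: 0.0
```

```bash
python3 - <<'E'
from h2 import *
for i in range(2): print(strip2())
im=bot.capture("wrist"); cv2.imwrite("pics/wend.png",im[0:200])
E
```

```text
(8.5, [(np.float64(-102.25), np.float64(11.0))])
(8.55, [(np.float64(-102.25), np.float64(11.0))])
```

View pics/wend.png

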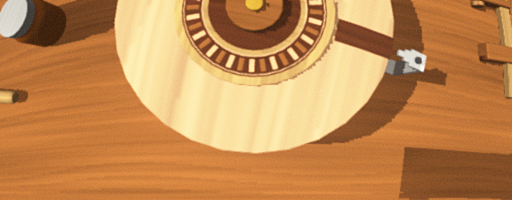

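The wrist view shows the strip ending at (392,52), right at the pointer tip (397,53). The jar, brush and clamp don't appear to have moved, and the hand is clear.

```bash
python3 -c "
from plant import bot
print(bot.close_job())"
```

```text
the job is handed in; nothing more can be done
None
```

The disc was flicked once, ran freely through about 1.1 turns, and was braked in one go with the strip about 1° (2 mm) from the pointer; the hand is clear and the job is handed in.

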